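Push a board carrier up into the test dock

ROBOT

A 6-joint arm with a two-finger parallel gripper is mounted at the origin on the work surface. World frame = base frame: x ahead of the robot, y to its left, z up, the work surface at z = 0. Lengths are in mm, angles in rad, forces in N, time in s.
With the tool pointing down it reaches from about 300 to 775 mm from the base axis. Payload 14.6 kg.
Tool frame: the origin (TCP) lies between the finger pads; the fingertips stand manip.tip_reach ahead of it and the grasp point (between the pads) lies 5 mm behind it (manip.tip_reach is the distance from the TCP to the fingertips, in mm); z points along the fingers, y is the line along which they close (so a half turn about z gives the same grasp; the last joint's range is limited). The gripper opens to 94 mm and grips with 3 to 60 N. Pads are 16 mm wide; open, the fingers measure 119 mm over their backs; the gripper's body (75 mm by 177 mm) begins 78 mm behind the grasp point.
Start: joints at [1.267, 0.3, 1.521, -0, 1.321, -0.067], TCP at [129.024, 534.642, 219.446] pointing down, gripper open.
Joint ranges: [-3.03, 3.03], [-0.79, 2.21], [0.23, 2.52], [-1.04, 4.18], [0, 3.07], [-2.55, 2.55]. Speed limits (rad/s): [2.22, 2.22, 2.57, 3.14, 3.14, 3.14].

INTERFACE

Orientations are given as [roll, pitch, yaw] about the fixed x, y, z axes, in that order (R = Rz(yaw) Ry(pitch) Rx(roll)).
In Python, from cell import manip gives the robot as it stands. The module is installed in compiled form; this text tells all that it offers.
- The arm moves only by the shell command python3 -m creep 'ROWS' [FORCE]. ROWS is JSON, a list of rows, each a list of 3 entries, a list of its own where there are three numbers: the opening, from -1 (shut) to 1 (fully open), then the shift along the tool's x, y, z in cm, then the turn about the tool's z in units of 5 degrees (1.0 is 5 degrees). In form: [[grip, [tx, ty, tz], roll], ...]. A call has 1 to 12 rows; each row is the pose to reach, as a shift and turn from the pose commanded when the call began, along the tool's axes at that moment; what a row does not reach only later rows make up. A row lasts 1/10 s, in which the tool goes at most 50 mm and 8.59 degrees, less where a joint would pass 70% of its speed; a pose out of reach is approached as far as the arm can. A call with a gripper value outside its range is refused whole. The fingers move at their own pace and stop on an object; FORCE is the grip in N (left out, the last holds). Time passes only in rows, so rows that repeat a pose let the fingers close. It gives the time, the measured TCP pose, the force, the opening and the grip force at its end, in the units of the state.
- manip.read_state(): the state, without advancing time (a new reading comes with each control period).
- manip.camera(name): name is "side" or "top" or "wrist"; returns the picture (420x560x3 uint8, red, green, blue); there is no depth.
- manip.camera_params(name): a dict with "fovy" (degrees; the focal length in pixels is half the picture's height over the tangent of half this angle, whatever the lens; pixels are square), "cx", "cy" (the principal point, pixels), "origin" and "attitude" of the camera in the world. Camera axes: x right, y down, z forward; pixel columns grow to the right and rows downward; lengths in mm; the calibration is good to about 2 mm. A picture is of the moment at which its call begins: read the wrist's pose just before it. camera_params takes no time and is no camera call; for the wrist camera it gives the pose at the moment of the call.
- manip.sign_off(): hands the job in; it is judged then, once.
The state is a dict: "clock": time; "joints": joint angles; "qd": joint speeds; "effort": joint torques, N m; "eef_pos": TCP position; "eef_rot": TCP orientation; "wrist_force": force on the tool from outside, world axes, zero at the start; "moment": the same for the moment, N m; "finger_gap": finger opening in mm; "finger_force": force on a finger pad.
Only numpy, scipy, OpenCV 4.12 (cv2) and the standard library are available. Lean on these libraries where they do the work, as an engineer would, in place of code of your own. Each camera call takes 0.05 s, during which the arm holds its last target. There are 200 camera calls.

TASK

Push the circuit-board carrier up the ramp of the test dock, over the yellow lip and on along the deck until its nose has driven the stiff connector fully home, then back off and leave it there, lying flat. Slide it, do not lift it, and push gently: feel for the connector's hard stop and ease off there, never pushing with more than 20 N. Do not press the gripper on the dock itself, and leave the other things on the bench where they are.

Things in the scene. Friction and masses are not known exactly. Their poses are not given: they have to be found in the camera images.
- carrier: Circuit-board carrier: dark grey block, green board on top (brass strip at its nose end), 90 mm long (x), 96 wide (y), 32 high, 0.3 to 0.5 kg, too wide to grasp. Origin: centre of its underside; x points to its nose, which enters the dock; flat tail face at x = -45 mm. Starts on the bench before the ramp, nose towards it, off line by up to 10 mm and 0.15 rad.
- dock: Test dock, fixed: aluminium ramp, yellow lip, aluminium deck, blue side rails. Origin: on the bench top under the lip's inner edge, midway between the rails; x points along the push (up the ramp and in), z up. The lip is flat, 12 mm high, from x = -10 mm to 0; behind it the deck is 9 mm high, so the carrier drops 3 mm off the lip. The deck rails are 102 mm apart inside, 28 mm high.
- ramp_foot (a point): Foot of the dock's ramp, mid-width, on the bench top, at x = -75 mm in the dock's frame; same axes. From here the ramp rises evenly to 12 mm at x = -10 mm (dock frame). Beside it the rails are 24 mm high and flare from 102 mm apart at the lip to 144 mm at the foot. Finger pads drag on the tail face: let them rise with the tail as it climbs, or the push grows.
- deck_mid (a point): Point on the dock's deck, x = 50 mm in its frame, 9 mm above the bench; same axes. At the deck's far end a connector sits on a black head, clamped each time at another depth that is NOT reported: fully home, the connector's face is anywhere from x = 101 to 131 mm in the dock's frame (carrier origin then at 56 to 86 mm). Find it by feel.
- connector (a joint): Travel in m of the connector, a white bar with brass pins, 80 mm wide, 12 to 34 mm above the bench, met by the carrier's nose on the deck. 0 to 0.001 at the start (8 mm gap to the black head behind it); 0.008 = fully home on a hard stop, gap closed. Slides stiffly at about 6 N (sliding the carrier adds about 1 to 6 N), no spring, stays where left.
- eraser: Bystander, loose: a white block eraser, 45 x 22 x 14 mm. Origin: centre of its underside.
- spool: Bystander, loose: a bare-metal solder spool standing on end, 48 mm across, 36 mm high. Origin: centre of its underside.
- battery_holder: Bystander, loose: a black open two-cell battery holder, 62 x 34 x 16 mm. Origin: centre of its underside.
- dome: Bystander, loose: a black dome-topped weight, 68 mm across, 66 mm high. Origin: centre of its underside.
- jar: Bystander, loose: an amber glass jar with a red cap, 56 mm across, 70 mm high. Origin: centre of its underside.
- cutters: Bystander, loose: flush cutters lying flat, one orange and one black handle, about 110 mm long. Origin: centre of its underside.
- magnifier: Bystander, loose: a round brass-rimmed magnifier lying flat, 84 mm across, 12 mm high. Origin: centre of its underside.
Not all that is in view belongs to the job. What is meant by the carrier is not purple, and is the larger of those in its own colour.

How it is judged (in metres and radians):
On the way, in this order (a step that is already met when the one before it is completed fails the run):
1. the carrier is sliding up the ramp between the rails, its nose over the lip, the connector not yet home (x of carrier in the frame of dock between -0.03 and 0.04 m and z of carrier in the frame of dock between 0.004 and 0.022 m and y of carrier in the frame of dock between -0.012 and 0.012 m and value of joint connector below 0.0065 m), for 0.2 s.
2. the carrier has driven the connector home (within 1.5 mm of its stop) (x of carrier in the frame of dock between 0.0525 and 0.0905 m and z of carrier in the frame of dock below 0.011 m and angle between carrier's own z axis and vertical below 0.04 rad and angle between the x axis of carrier and the x axis of dock, either way round below 0.1 rad and y of carrier in the frame of dock between -0.006 and 0.006 m and value of joint connector above 0.0065 m), for 0.2 s.
At the end, for the whole second after the job is handed in: Carrier at rest on the deck behind the lip: flat within 0.04 rad, straight within 0.1 rad, centred within 6 mm, its origin 52.5 to 90.5 mm past the lip's inner edge, underside under 11 mm above the bench; connector travel above 6.5 mm; gripper off it (all of step 2 and linear speed of carrier below 0.01 m/s and contact force between the fingers and carrier below 0.1 N); the robot touches nothing.
It fails at once if the carrier is pushed with more than 20 N (contact force between any of the fingers, the arm and carrier above 20 N).
It fails at once if the carrier is lifted (underside more than 30 mm above the bench) or tipped by more than 0.4 rad (height (world z) of carrier above 0.03 m or angle between carrier's own z axis and vertical above 0.4 rad).
It fails at once if the gripper or arm presses on the dock or its connector with more than 5 N (contact force between any of the fingers, the arm and dock above 5 N).
It fails at once if another thing on the bench is shifted by more than 15 mm (distance of any of eraser, spool, battery_holder, dome, jar, cutters, magnifier from where it was at the start of the episode above 0.015 m).
It also fails if it takes over 59 s, if anything falls off the work surface, if the arm or the gripper's body presses on something with over 40 N, if the wrist force passes 120 N, or if a joint passes its speed limit or range.

## Working session

There is one attempt and no reset: what is moved stays moved. The work goes in short steps, Python scripts to look and compute and a shell command to move; the robot and the scene stay as the last step left them, time stands still between calls to the robot, and variables do not carry over. Pictures are saved under pics/ and viewed, at most 10 in all, crops included, and the job is handed in when it is done.

```bash
mkdir -p pics; python3 - <<'E'
from cell import manip
import cv2
s=manip.read_state();print(s, manip.tip_reach)
for n in("top","side"):
    print(n,manip.camera_params(n)); cv2.imwrite(f"pics/{n}0.png",manip.camera(n)[:,:,::-1])
E
```

```text
{'clock': 0.0, 'joints': array([ 1.26740447e+00,  3.00470552e-01,  1.52158759e+00,  7.35655131e-06,
        1.32070094e+00, -6.65990498e-02]), 'qd': array([-0.0001652 , -0.00016024,  0.00045806,  0.00016423, -0.00195342,
       -0.00230198]), 'effort': array([ 1.16140742e-03, -5.31801081e+01, -3.52733409e+01,  7.09695392e-02,
        2.44496902e-02, -8.05746731e-05]), 'eef_pos': array([128.94816261, 534.41343319, 218.88386838]), 'eef_rot': array([-3.14042928e+00, -8.47358868e-05,  2.90479797e+00]), 'wrist_force': array([-0.07853444, -0.28145561, -0.20646503]), 'moment': array([-0.06879492, -0.00709701,  0.00107342]), 'finger_force': 0.0, 'finger_gap': 93.97527105092091} 14.0
top {'fovy': 49.63173448133938, 'cx': 280.70345596705937, 'cy': 203.9138400157271, 'origin': array([ 302.16038292,   18.62482374, 1353.03555537]), 'attitude': array([-2.93065909e+00, -7.47544705e-04, -1.64598768e+00])}
side {'fovy': 43.1998125363138, 'cx': 285.7168363802388, 'cy': 217.53931635784812, 'origin': array([ 378.23864626, -934.75092338,  873.52837885]), 'attitude': array([-2.2655804 ,  0.00660918, -0.20892113])}
```

View pics/top0.png

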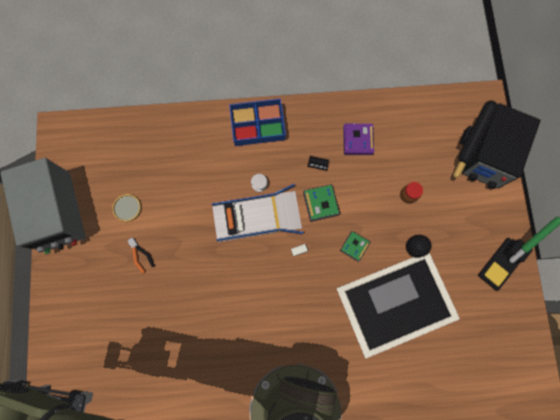

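View pics/side0.png

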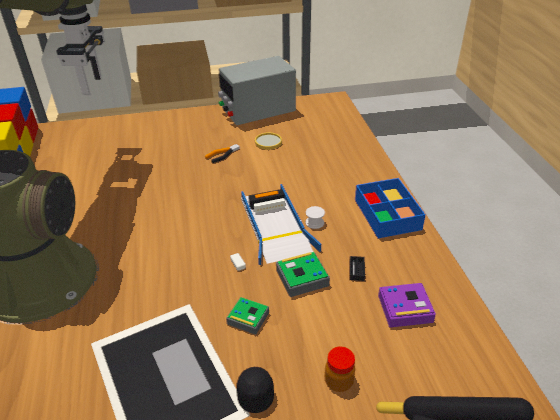

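The top view shows the large green carrier at about (322,202), with the dock to its left: lip at (275,212), connector at about (237,217). The eraser is at (299,250), the spool at (259,182) and the battery holder at (318,163). I'll zoom in next.

```bash
cat > h.py <<'E'
import numpy as np,cv2
from scipy.spatial.transform import Rotation as R
from cell import manip
def ray(p,uv,shape=(420,560)):
    f=210/np.tan(np.radians(p["fovy"])/2)
    d=np.array([(uv[0]-p["cx"])/f,(uv[1]-p["cy"])/f,1.])
    return p["origin"],R.from_euler("xyz",p["attitude"]).as_matrix()@d
def at(p,uv,z):
    o,d=ray(p,uv); return o+d*(z-o[2])/d[2]
def tri(p,a,q,b):
    A,b_=[],[]
    M=np.zeros((3,3));v=np.zeros(3)
    for P,u in((p,a),(q,b)):
        o,d=ray(P,u);d=d/np.linalg.norm(d);K=np.eye(3)-np.outer(d,d);M+=K;v+=K@o
    return np.linalg.solve(M,v)
E
python3 - <<'E'
from h import *
p=manip.camera_params("top");q=manip.camera_params("side")
print(tri(p,(322,202),q,(303,270)),tri(p,(275,212),q,(281,237)))
for n,uv,z in(("car",(322,202),32),("lipL",(275,194),12),("foot",(301,210),0),("conn",(240,216),34),("dockend",(216,219),9)):print(n,at(p,uv,z))
im=cv2.imread("pics/top0.png")[165:265,200:350]
cv2.imwrite("pics/topc.png",cv2.resize(im,None,fx=5,fy=5,interpolation=cv2.INTER_CUBIC))
E
```

```text
[ 582.41013772 -127.21422241   27.33090573] [563.98213554  15.04683032   5.84921419]
car [ 580.73913005 -126.66597752   32.        ]
lipL [620.38427494  10.99949252  12.        ]
foot [567.49703247 -64.21746318   0.        ]
conn [556.33040836 119.03457924  34.        ]
dockend [557.40117571 193.36268621   9.        ]
```

View pics/topc.png

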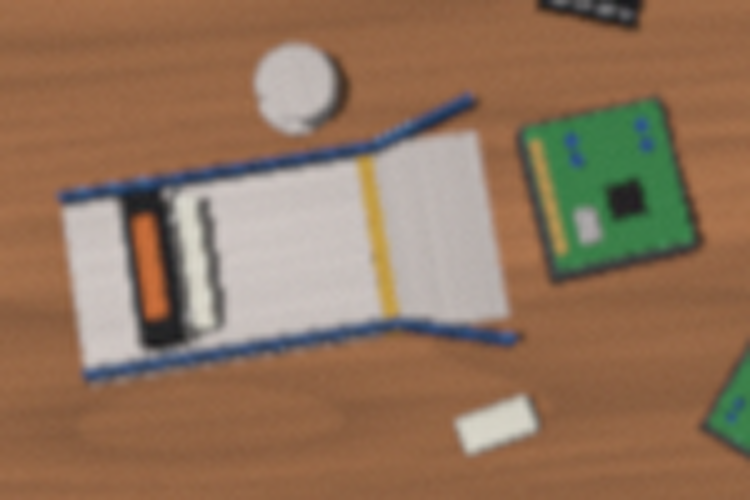

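```bash
python3 - <<'E'
from h import *
p=manip.camera_params("top")
g=lambda u,v,z: at(p,(200+u/5-.4,165+v/5-.4),z)
c=np.array([g(*a,32) for a in((520,128),(660,98),(700,244),(553,281))]);print(c.round(1),"c",c.mean(0))
ax=(c[0]+c[3]-c[1]-c[2]);print("car yaw",np.arctan2(ax[1],ax[0]),np.linalg.norm(ax)/2,np.linalg.norm(c[0]+c[1]-c[2]-c[3])/2)
for A,B in(((65,195),(372,146)),((88,377),(398,324))):
    a,b=g(*A,28),g(*B,28);print("rail",a,b,np.arctan2(*(a-b)[1::-1]))
a,b=g(360,158,12),g(385,318,12);print("lip",a,b,(a+b)/2,np.arctan2(*(a-b)[1::-1])+np.pi/2)
a,b=g(478,132,0),g(508,318,0);print("foot",(a+b)/2,np.arctan2(*(a-b)[1::-1])+np.pi/2)
a,b=g(203,195,34),g(215,328,34);print("conn",(a+b)/2)
print(manip.camera_params("wrist"))
s=manip.read_state();print(R.from_euler("xyz",s["eef_rot"]).as_matrix().round(3))
E
```

```text
[[ 620.9  -75.1   32. ]
 [ 633.1 -160.6   32. ]
 [ 542.4 -175.4   32. ]
 [ 526.8  -86.6   32. ]] c [ 580.78813563 -124.41973889   32.        ]
car yaw 1.7290028406150488 88.22377689463647 93.29342220034077
rail [601.18694938 198.89052251  28.        ] [617.42665213  14.03535046  28.        ] 1.658422314021379
rail [491.01057082 190.22120872  28.        ] [508.70437696   6.51704685  28.        ] 1.6668169816604634
lip [614.32374155  21.77162685  12.        ] [515.39098235  13.84196582  12.        ] [564.85736195  17.80679634  12.        ] 1.6507773693063796
foot [569.87824537 -55.79977529   0.        ] 1.6445730131977943
conn [553.57270896 115.0739636   34.        ]
{'fovy': 65.98234773672387, 'cx': 280.3951486963022, 'cy': 209.32279884049987, 'origin': array([ 60.75093343, 551.527343  , 384.22024256]), 'attitude': array([2.89433265e+00, 4.74210094e-04, 1.33485501e+00])}
[[-0.972  0.235 -0.   ]
 [ 0.235  0.972 -0.001]
 [ 0.    -0.001 -1.   ]]
```

Dock yaw comes out at about 1.65 rad. The carrier is about 143 mm before the lip, 5 mm off in y and turned +0.08 rad. I'll move the gripper to a hover behind the tail, fingers about 60 mm apart, to look from the wrist.

```bash
python3 -m creep '[[0.28,[-62.6,-61.9,5],13.5],[0.28,[-62.6,-61.9,5],13.5],[0.28,[-62.6,-61.9,5],13.5],[0.28,[-62.6,-61.9,5],13.5],[0.28,[-62.6,-61.9,5],13.5],[0.28,[-62.6,-61.9,5],13.5],[0.28,[-62.6,-61.9,5],13.5],[0.28,[-62.6,-61.9,5],13.5],[0.28,[-62.6,-61.9,5],13.5],[0.28,[-62.6,-61.9,5],13.5],[0.28,[-62.6,-61.9,5],13.5],[0.28,[-62.6,-61.9,5],13.5]]'
```

```text
clock: 1.3
eef_pos: [444.9, 23.2, 185.3]
eef_rot: [3.141, -0.0, 1.726]
wrist_force: [0.5, 0.2, 0.3]
finger_gap: 60.6
finger_force: 0.0
```

```bash
python3 -m creep '[[0.28,[-25.8,10.8,0],0],[0.28,[-25.8,10.8,0],0],[0.28,[-25.8,10.8,0],0],[0.28,[-25.8,10.8,0],0],[0.28,[-25.8,10.8,0],0],[0.28,[-25.8,10.8,0],0],[0.28,[-25.8,10.8,0],0],[0.28,[-25.8,10.8,0],0],[0.28,[-25.8,10.8,0],0],[0.28,[-25.8,10.8,0],0]]'
python3 - <<'E'
from h import *
p=manip.camera_params("wrist");print(p);print(manip.read_state()["eef_pos"])
cv2.imwrite("pics/w1.png",manip.camera("wrist")[:,:,::-1])
E
```

```text
clock: 2.3
eef_pos: [590.9, -211.8, 185.8]
eef_rot: [3.141, 0.0, 1.728]
wrist_force: [0.7, -0.8, 0.4]
finger_gap: 60.2
finger_force: 0.0
{'fovy': 65.98234773672387, 'cx': 280.3951486963022, 'cy': 209.32279884049987, 'origin': array([ 580.49254732, -141.44681566,  351.0439365 ]), 'attitude': array([2.89426688e+00, 1.83456789e-04, 1.57817352e-01])}
[ 590.86827065 -211.84759676  185.78051392]
```

View pics/w1.png

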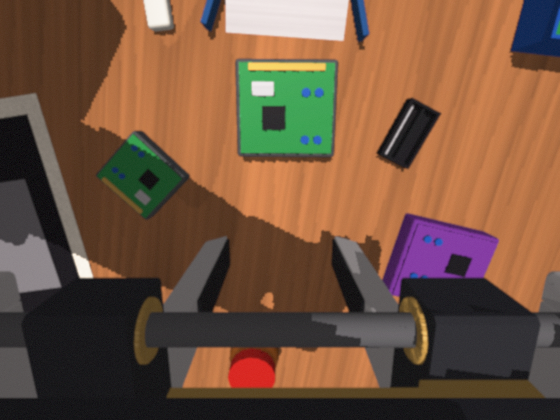

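The wrist view shows the carrier's top face with corners (237,60), (337,60), (335,157), (238,157). The ramp foot edge runs (226,36) to (346,40), and the jar cap is at (252,370).

```bash
python3 - <<'E'
from h import *
p=manip.camera_params("wrist");p["origin"]=np.array([580.49,-141.45,351.04]);t=manip.camera_params("top")
c=np.array([at(p,a,32) for a in((237,60),(337,60),(335,157),(238,157))]);print(c.round(1),"c",c.mean(0))
ax=(c[0]+c[1]-c[2]-c[3]);print("yaw",np.arctan2(ax[1],ax[0]),np.linalg.norm(ax)/2)
a,b=at(p,(226,36),0),at(p,(346,40),0);print("foot",a,b,(a+b)/2,np.arctan2(*(b-a)[1::-1])+np.pi/2)
print("jar",at(t,(413,190),70),"dome",at(t,(418,245),60))
print("tri top centre",tri(p,(287,108),t,(321.2,202.2)), "foot L",tri(p,(226,36),t,(301.2,228.2)))
E
```

```text
[[ 532.   -88.7   32. ]
 [ 622.   -74.4   32. ]
 [ 637.6 -160.6   32. ]
 [ 543.9 -175.5   32. ]] c [ 583.8858718  -124.77394961   32.        ]
yaw 1.7279813315067925 87.56697438440062
foot [513.75331181 -63.4010195    0.        ] [631.32695925 -48.33563985   0.        ] [572.54013553 -55.86832968   0.        ] 1.6982375625168178
jar [ 588.46058922 -389.83225535   70.        ] dome [ 429.05998302 -385.27217614   60.        ]
tri top centre [ 582.80224393 -123.67591796   25.34220548] foot L [512.59712641 -61.07196959  -8.18925862]
```

```bash
python3 -m creep '[[0.28,[0,0.5,4],0],[0.28,[0,0.5,8],0],[0.28,[0,0.5,12],0],[0.28,[0,0.5,14.5],0],[0.28,[0.5,0.5,15.8],0],[0.28,[1,0.5,15.8],0],[0.28,[1.6,0.5,15.8],0],[0.28,[2.1,0.5,15.8],0],[0.28,[2.4,0.5,15.8],0],[0.28,[2.4,0.5,15.8],0],[0.28,[2.4,0.5,15.8],0]]'
python3 - <<'E'
from h import *
print(manip.read_state());cv2.imwrite("pics/w2.png",manip.camera("wrist")[:,:,::-1])
E
```

```text
clock: 3.45
eef_pos: [592.4, -188.4, 27.9]
eef_rot: [3.141, 0.0, 1.727]
wrist_force: [0.1, 0.1, 0.5]
finger_gap: 60.3
finger_force: 0.0
{'clock': 3.45, 'joints': array([-3.66833000e-01,  6.64611452e-01,  1.46114609e+00, -1.21794407e-05,
        1.01506959e+00, -5.22740783e-01]), 'qd': array([-3.64165248e-03,  5.67092972e-03, -1.29345438e-03, -6.99665617e-05,
       -1.16687245e-03,  3.20790821e-04]), 'effort': array([ 3.68154868e-01, -6.74563551e+01, -2.98108470e+01,  5.90035343e-02,
        5.33756975e-02,  1.64979394e-02]), 'eef_pos': array([ 592.44759234, -188.42690421,   27.92271679]), 'eef_rot': array([3.14093453e+00, 3.91161650e-04, 1.72671040e+00]), 'wrist_force': array([0.08299559, 0.05555904, 0.4922464 ]), 'moment': array([-0.01282747,  0.0175315 , -0.04202421]), 'finger_force': 0.0, 'finger_gap': 60.304019100401476}
```

View pics/w2.png

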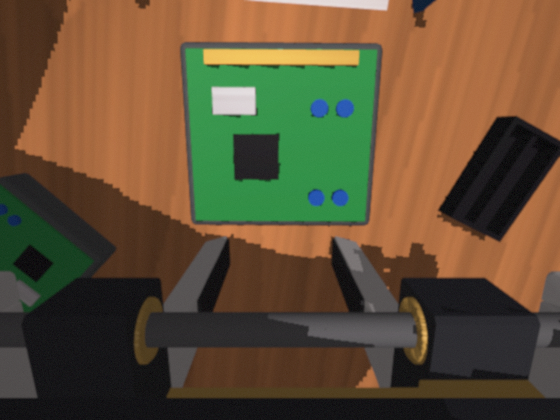

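The fingers are square to the tail and centred on it (fingers at column 282, carrier at 281), with about 10 mm of gap. I'll approach contact slowly.

```bash
python3 -m creep '[[0.28,[0.15,0,0],0],[0.28,[0.3,0,0],0],[0.28,[0.45,0,0],0],[0.28,[0.6,0,0],0],[0.28,[0.7,0,0],0],[0.28,[0.8,0,0],0],[0.28,[0.9,0,0],0],[0.28,[1.0,0,0],0],[0.28,[1.1,0,0],0],[0.28,[1.2,0,0],0],[0.28,[1.3,0,0],0],[0.28,[1.4,0,0],0]]'
```

```text
clock: 4.7
eef_pos: [590.1, -174.6, 27.5]
eef_rot: [3.141, 0.0, 1.727]
wrist_force: [0.3, -2.3, -0.5]
finger_gap: 60.3
finger_force: 1.3
```

```bash
python3 -m creep '[[0.28,[0.15,0,0],0],[0.28,[0.3,0,0],0],[0.28,[0.45,0,0],0],[0.28,[0.6,0,0],0],[0.28,[0.8,0,0],0],[0.28,[1,0,0],0],[0.28,[1.2,0,0],0],[0.28,[1.4,0,0],0],[0.28,[1.6,0,0],0],[0.28,[1.8,0,0],0],[0.28,[2.0,0,0],0],[0.28,[2.2,0,0],0]]'
```

```text
clock: 5.9
eef_pos: [586.7, -152.7, 27.5]
eef_rot: [3.142, 0.0, 1.727]
wrist_force: [0.4, -3.6, 0.3]
finger_gap: 60.2
finger_force: 1.8
```

```bash
python3 -m creep '[[0.28,[0.15,0,0],0],[0.28,[0.3,0,0],0],[0.28,[0.45,0,0],0],[0.28,[0.6,0,0],0],[0.28,[0.75,0,0],0],[0.28,[0.9,0,0],0],[0.28,[1.05,0,0],0],[0.28,[1.2,0,0],0],[0.28,[1.35,0,0],0],[0.28,[1.5,0,0],0]]'
```

```text
clock: 6.9
eef_pos: [584.3, -137.8, 27.4]
eef_rot: [-3.142, 0.0, 1.727]
wrist_force: [0.3, -5.1, 1.3]
finger_gap: 59.9
finger_force: 2.0
```

```bash
python3 - <<'E'
from h import *
print(manip.camera_params("wrist"));cv2.imwrite("pics/w3.png",manip.camera("wrist")[:,:,::-1])
im=manip.camera("top")[165:265,200:350,::-1]
cv2.imwrite("pics/t3.png",cv2.resize(im,None,fx=5,fy=5,interpolation=cv2.INTER_CUBIC))
E
```

```text
{'fovy': 65.98234773672387, 'cx': 280.3951486963022, 'cy': 209.32279884049987, 'origin': array([574.05290061, -67.42693946, 192.70100072]), 'attitude': array([2.89433727e+00, 3.96430803e-04, 1.56757533e-01])}
```

View pics/w3.png

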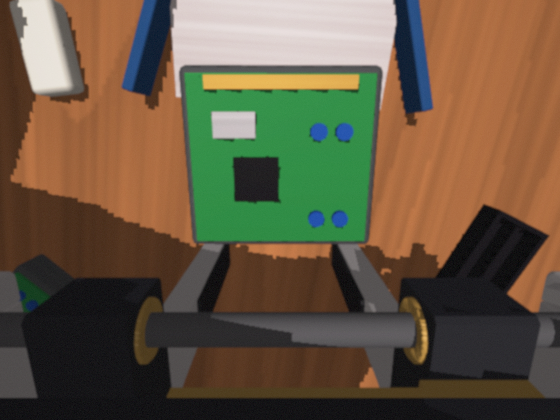

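```bash
python3 - <<'E'
from h import *
p=manip.camera_params("wrist")
L,Rr=at(p,(150,92),24),at(p,(408,111),24);m=(L+Rr)/2;d=Rr-L
print("foot",L,Rr,m,"yaw",np.arctan2(d[1],d[0])+np.pi/2,np.linalg.norm(d))
c=np.array([at(p,a,32) for a in((182,67),(380,67),(369,243),(194,243))]);C=c.mean(0);print(c.round(1),C)
for y in(1.65,1.66,1.67):
    x=np.array([np.cos(y),np.sin(y)]);n=np.array([-x[1],x[0]]);e=(C-m)[:2];print(y,e@x-75,e@n)
E
```

```text
foot [507.81251302 -60.47353302  24.        ] [635.64004696 -49.3335327   24.        ] [571.72627999 -54.90353286  24.        ] yaw 1.6577253743183227 128.31203389081054
[[ 524.9  -47.6   32. ]
 [ 615.1  -33.3   32. ]
 [ 629.2 -118.1   32. ]
 [ 538.2 -132.5   32. ]] [576.852501   -82.85997419  32.        ]
1.65 -103.27438984160551 -2.898211964978674
1.66 -103.30195777051127 -2.6153278695466993
1.67 -103.32669552722484 -2.332182243507202
```

Before climbing, the carrier sits at dock x = -103, y = -2.6, yaw +0.07. I'll keep pushing along its own axis, which closes the y error, then straighten it.

```bash
python3 -m creep '[[0.28,[0.15,0,0],0],[0.28,[0.3,0,0],0],[0.28,[0.45,0,0],0],[0.28,[0.6,-0.02,0],0],[0.28,[0.75,-0.04,0],0],[0.28,[0.9,-0.06,0],0],[0.28,[1.05,-0.08,0],0],[0.28,[1.2,-0.1,0],0],[0.28,[1.35,-0.12,0],0],[0.28,[1.5,-0.14,0],0],[0.28,[1.65,-0.16,0],0],[0.28,[1.8,-0.18,0],0]]'
```

```text
clock: 8.2
eef_pos: [579.7, -120.3, 27.4]
eef_rot: [-3.142, -0.0, 1.727]
wrist_force: [0.7, -4.5, 0.9]
finger_gap: 59.8
finger_force: 1.9
```

```bash
python3 -m creep '[[0.28,[0.15,-0.02,0],0],[0.28,[0.3,-0.04,0],0],[0.28,[0.45,-0.06,0],0],[0.28,[0.6,-0.08,0],0.1],[0.28,[0.75,-0.1,0],0.2],[0.28,[0.9,-0.1,0],0.3],[0.28,[1.05,-0.1,0],0.4],[0.28,[1.2,-0.1,0],0.5],[0.28,[1.35,-0.1,0],0.6],[0.28,[1.5,-0.1,0],0.7]]'
```

```text
clock: 9.2
eef_pos: [576.3, -105.6, 27.3]
eef_rot: [-3.141, -0.0, 1.665]
wrist_force: [-0.2, -2.7, -0.5]
finger_gap: 60.2
finger_force: 1.6
```

```bash
python3 -m creep '[[0.28,[0.15,0,0],0.1],[0.28,[0.3,0,0],0.1],[0.28,[0.45,0,0],0.1],[0.28,[0.6,0,0],0.1],[0.28,[0.75,0,0],0.1],[0.28,[0.9,0,0],0.1],[0.28,[1.05,0,0],0.1],[0.28,[1.2,0.01,0],0.1],[0.28,[1.35,0.01,0],0.1],[0.28,[1.5,0.01,0],0.1],[0.28,[1.65,0.01,0],0.1],[0.28,[1.8,0.01,0],0.1]]'
python3 - <<'E'
from h import *
print(manip.camera_params("wrist"));cv2.imwrite("pics/w4.png",manip.camera("wrist")[:,:,::-1])
E
```

```text
clock: 10.4
eef_pos: [574.8, -87.7, 27.4]
eef_rot: [-3.142, -0.0, 1.657]
wrist_force: [0.3, -2.0, -1.3]
finger_gap: 60.4
finger_force: 1.2
{'fovy': 65.98234773672387, 'cx': 280.3951486963022, 'cy': 209.32279884049987, 'origin': array([569.48051949, -16.71781869, 192.68631633]), 'attitude': array([2.89434298e+00, 4.72585004e-04, 8.69449896e-02])}
```

View pics/w4.png

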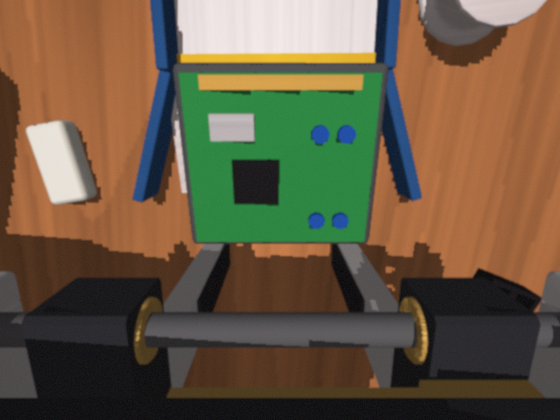

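The carrier is straight, its nose is just before the lip, and it is about 1.5 mm right of centre. I'll continue, raising the fingers as the tail starts up the ramp.

```bash
python3 -m creep '[[0.28,[0.2,0,0],0],[0.28,[0.4,0,0],0],[0.28,[0.6,-0.02,0],0],[0.28,[0.8,-0.04,0],0],[0.28,[1.0,-0.06,0],0],[0.28,[1.2,-0.08,0],0],[0.28,[1.4,-0.1,0],0],[0.28,[1.6,-0.1,0],0],[0.28,[1.8,-0.1,0],0],[0.28,[2.0,-0.1,0],0],[0.28,[2.2,-0.1,-0.02],0],[0.28,[2.4,-0.1,-0.05],0]]'
```

```text
clock: 11.65
eef_pos: [571.9, -64.1, 28.1]
eef_rot: [3.141, 0.0, 1.657]
wrist_force: [1.0, -4.9, 0.7]
finger_gap: 60.4
finger_force: 2.6
```

```bash
python3 -m creep '[[0.28,[0.15,0,-0.03],0],[0.28,[0.3,0,-0.06],0],[0.28,[0.45,0,-0.1],0],[0.28,[0.6,0,-0.14],0],[0.28,[0.75,0,-0.18],0],[0.28,[0.9,0,-0.22],0],[0.28,[1.05,0,-0.26],0],[0.28,[1.2,0,-0.3],0]]'
```

```text
clock: 12.45
eef_pos: [570.8, -52.1, 31.1]
eef_rot: [3.141, 0.0, 1.657]
wrist_force: [0.8, -6.0, 2.1]
finger_gap: 60.0
finger_force: 2.9
```

```bash
python3 -m creep '[[0.28,[0.15,0,-0.04],0],[0.28,[0.3,0,-0.08],0],[0.28,[0.45,0,-0.13],0],[0.28,[0.6,0,-0.18],0],[0.28,[0.75,0,-0.24],0],[0.28,[0.9,0,-0.3],0],[0.28,[1.05,0,-0.36],0],[0.28,[1.2,0,-0.42],0],[0.28,[1.35,0,-0.48],0],[0.28,[1.5,0,-0.54],0]]'
```

```text
clock: 13.45
eef_pos: [569.9, -37.5, 37.0]
eef_rot: [3.14, 0.001, 1.657]
wrist_force: [0.5, -7.7, 6.5]
finger_gap: 60.3
finger_force: 4.0
```

```bash
python3 -m creep '[[0.28,[0.15,0,-0.05],0],[0.28,[0.3,0,-0.1],0],[0.28,[0.45,0,-0.15],0],[0.28,[0.6,0,-0.2],0],[0.28,[0.75,0,-0.25],0],[0.28,[0.9,0,-0.3],0],[0.28,[1.05,0,-0.33],0],[0.28,[1.2,0,-0.36],0]]'
```

```text
clock: 14.25
eef_pos: [568.2, -24.9, 39.7]
eef_rot: [-3.141, -0.0, 1.657]
wrist_force: [-1.5, -1.6, -1.8]
finger_gap: 59.9
finger_force: 0.8
```

```bash
python3 -m creep '[[0.28,[0.15,0,0],0],[0.28,[0.3,0,0],0],[0.28,[0.45,0,0],0],[0.28,[0.6,0,0],0],[0.28,[0.75,0,0],0],[0.28,[0.9,0,0],0],[0.28,[1.05,0,0],0],[0.28,[1.2,0,0],0],[0.28,[1.35,0,0],0],[0.28,[1.5,0,0],0]]'
```

```text
clock: 15.25
eef_pos: [567.1, -10.1, 39.9]
eef_rot: [-3.142, 0.0, 1.657]
wrist_force: [-0.3, -2.0, -1.6]
finger_gap: 60.0
finger_force: 0.9
```

```bash
python3 -m creep '[[0.28,[0.15,0,0],0],[0.28,[0.3,0,0],0],[0.28,[0.45,0,0],0],[0.28,[0.6,0,0],0],[0.28,[0.75,0,0],0],[0.28,[0.9,0,0],0],[0.28,[1.05,0,0],0],[0.28,[1.2,0,0],0],[0.28,[1.35,0,0],0]]'
python3 - <<'E'
from h import *
print(manip.camera_params("wrist"));cv2.imwrite("pics/w5.png",manip.camera("wrist")[:,:,::-1])
E
```

```text
clock: 16.15
eef_pos: [566.0, 3.3, 39.9]
eef_rot: [-3.142, 0.0, 1.657]
wrist_force: [0.5, -3.0, -1.7]
finger_gap: 60.4
finger_force: 1.0
{'fovy': 65.98234773672387, 'cx': 280.3951486963022, 'cy': 209.32279884049987, 'origin': array([560.61852486,  74.34587575, 205.18828544]), 'attitude': array([2.89432329e+00, 4.71871668e-04, 8.69445304e-02])}
```

View pics/w5.png

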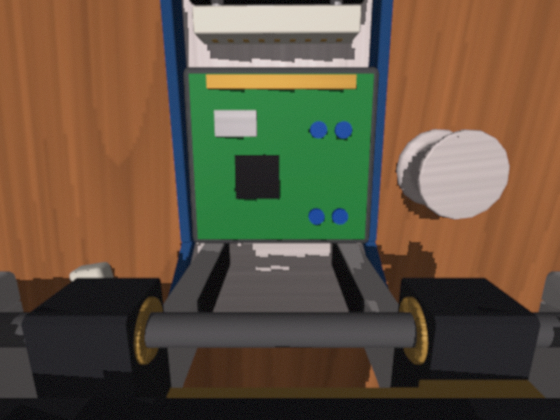

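The carrier is straight between the rails and the connector's front edge is at row 33. I'll estimate the gap.

```bash
python3 - <<'E'
from h import *
p=manip.camera_params("wrist");x=np.array([np.cos(1.657),np.sin(1.657)]);o=np.array([566.3,18.3])
for n,uv,z in(("nose",(280,69),42),("tail",(280,242),43),("conn",(280,33),34),("conn2",(280,8),34)):print(n,(at(p,uv,z)[:2]-o)@x)
E
```

```text
nose 83.18692197618273
tail -2.317630265082437
conn 100.55240611477096
conn2 111.24472439406505
```

```bash
python3 -m creep '[[0.28,[0.1,0,0],0],[0.28,[0.2,0,0],0],[0.28,[0.3,0,0],0],[0.28,[0.4,0,0],0],[0.28,[0.5,0,0.05],0],[0.28,[0.6,0,0.1],0],[0.28,[0.7,0,0.15],0],[0.28,[0.8,0,0.2],0],[0.28,[0.9,0,0.2],0],[0.28,[1.0,0,0.2],0]]'
```

```text
clock: 17.2
eef_pos: [565.6, 12.9, 38.4]
eef_rot: [3.14, 0.001, 1.657]
wrist_force: [0.9, -5.8, 3.1]
finger_gap: 60.0
finger_force: 2.7
```

```bash
python3 -m creep '[[0.28,[0.05,0,0],0],[0.28,[0.1,0,0],0],[0.28,[0.15,0,0],0],[0.28,[0.2,0,0],0],[0.28,[0.25,0,0],0],[0.28,[0.3,0,0],0],[0.28,[0.35,0,0],0],[0.28,[0.4,0,0],0]]'
```

```text
clock: 18.0
eef_pos: [565.3, 16.9, 38.5]
eef_rot: [3.14, 0.001, 1.657]
wrist_force: [0.1, -5.8, 4.0]
finger_gap: 59.7
finger_force: 2.7
```

```bash
python3 -m creep '[[0.28,[0.05,0,0],0],[0.28,[0.1,0,0],0],[0.28,[0.15,0,0],0],[0.28,[0.2,0,0],0],[0.28,[0.25,0,0],0],[0.28,[0.3,0,0],0]]'
```

```text
clock: 18.6
eef_pos: [565.1, 19.2, 38.5]
eef_rot: [3.14, 0.002, 1.657]
wrist_force: [1.5, -10.5, 2.7]
finger_gap: 60.2
finger_force: 5.3
```

```bash
python3 -m creep '[[0.28,[0.05,0,0],0],[0.28,[0.1,0,0],0],[0.28,[0.15,0,0],0],[0.28,[0.2,0,0],0]]'
```

```text
clock: 19.0
eef_pos: [564.9, 21.2, 38.5]
eef_rot: [3.14, 0.002, 1.657]
wrist_force: [1.0, -10.6, 3.6]
finger_gap: 59.9
finger_force: 5.4
```

```bash
python3 -m creep '[[0.28,[0.05,0,0],0],[0.28,[0.1,0,0],0],[0.28,[0.15,0,0],0],[0.28,[0.2,0,0],0]]'
```

```text
clock: 19.4
eef_pos: [564.7, 23.1, 38.5]
eef_rot: [3.14, 0.002, 1.657]
wrist_force: [2.0, -11.0, 3.3]
finger_gap: 60.3
finger_force: 5.4
```

The connector started moving at TCP y ≈ 18.5, so home should be near y ≈ 25–26. I'll go in smaller steps.

```bash
python3 -m creep '[[0.28,[0.03,0,0],0],[0.28,[0.06,0,0],0],[0.28,[0.09,0,0],0],[0.28,[0.12,0,0],0]]'
```

```text
clock: 19.8
eef_pos: [564.6, 24.3, 38.4]
eef_rot: [3.14, 0.002, 1.657]
wrist_force: [2.0, -10.5, 3.2]
finger_gap: 60.3
finger_force: 5.4
```

```bash
python3 -m creep '[[0.28,[0.02,0,0],0],[0.28,[0.04,0,0],0],[0.28,[0.06,0,0],0]]'
```

```text
clock: 20.1
eef_pos: [564.6, 24.9, 38.5]
eef_rot: [3.14, 0.002, 1.657]
wrist_force: [1.9, -11.0, 3.9]
finger_gap: 60.1
finger_force: 5.4
```

```bash
python3 -m creep '[[0.28,[0.02,0,0],0],[0.28,[0.04,0,0],0],[0.28,[0.04,0,0],0]]'
```

```text
clock: 20.4
eef_pos: [564.6, 25.4, 38.5]
eef_rot: [3.14, 0.002, 1.657]
wrist_force: [0.9, -10.7, 3.2]
finger_gap: 60.6
finger_force: 5.3
```

```bash
python3 -m creep '[[0.28,[0.02,0,0],0],[0.28,[0.04,0,0],0],[0.28,[0.04,0,0],0]]'
```

```text
clock: 20.7
eef_pos: [564.5, 25.8, 38.5]
eef_rot: [3.14, 0.002, 1.657]
wrist_force: [2.0, -10.7, 3.0]
finger_gap: 60.3
finger_force: 5.3
```

```bash
python3 -m creep '[[0.28,[0.02,0,0],0],[0.28,[0.04,0,0],0],[0.28,[0.04,0,0],0]]'
```

```text
clock: 21.0
eef_pos: [564.4, 26.1, 38.4]
eef_rot: [3.14, 0.002, 1.657]
wrist_force: [1.8, -10.8, 3.8]
finger_gap: 60.1
finger_force: 5.3
```

```bash
python3 -m creep '[[0.28,[0.02,0,0],0],[0.28,[0.03,0,0],0],[0.28,[0.03,0,0],0]]'
```

```text
clock: 21.3
eef_pos: [564.5, 26.3, 38.5]
eef_rot: [3.14, 0.002, 1.657]
wrist_force: [0.9, -11.4, 2.3]
finger_gap: 59.9
finger_force: 5.8
```

```bash
python3 -m creep '[[0.28,[0.02,0,0],0],[0.28,[0.03,0,0],0],[0.28,[0.03,0,0],0]]'
```

```text
clock: 21.6
eef_pos: [564.4, 26.4, 38.5]
eef_rot: [3.14, 0.002, 1.657]
wrist_force: [1.3, -12.8, 3.4]
finger_gap: 59.8
finger_force: 6.8
```

```bash
python3 -m creep '[[0.28,[0.02,0,0],0],[0.28,[0.03,0,0],0],[0.28,[0.03,0,0],0]]'
```

```text
clock: 21.9
eef_pos: [564.5, 26.4, 38.5]
eef_rot: [3.14, 0.003, 1.657]
wrist_force: [1.1, -15.9, 3.4]
finger_gap: 60.4
finger_force: 7.8
```

That is the hard stop: force climbs from 11 to 16 N with no motion. Backing off.

```bash
python3 -m creep '[[0.28,[-0.1,0,0],0],[0.28,[-0.3,0,0],0],[0.28,[-0.8,0,0],0],[0.28,[-1.6,0,0],0],[0.28,[-2.5,0,-0.5],0],[0.28,[-3,0,-2],0],[0.28,[-3,0,-4.5],0],[0.28,[-3,0,-7],0],[0.28,[-3,0,-8],0],[0.28,[-3,0,-8],0]]'
python3 - <<'E'
from h import *
print(manip.camera_params("wrist"));cv2.imwrite("pics/w6.png",manip.camera("wrist")[:,:,::-1])
E
```

```text
clock: 22.9
eef_pos: [567.1, -2.1, 119.7]
eef_rot: [3.139, 0.0, 1.657]
wrist_force: [0.7, -0.4, 0.5]
finger_gap: 60.3
finger_force: 0.0
{'fovy': 65.98234773672387, 'cx': 280.3951486963022, 'cy': 209.32279884049987, 'origin': array([561.25631001,  68.94175666, 284.9658761 ]), 'attitude': array([ 2.89389353e+00, -2.57219437e-03,  8.67785160e-02])}
```

View pics/w6.png

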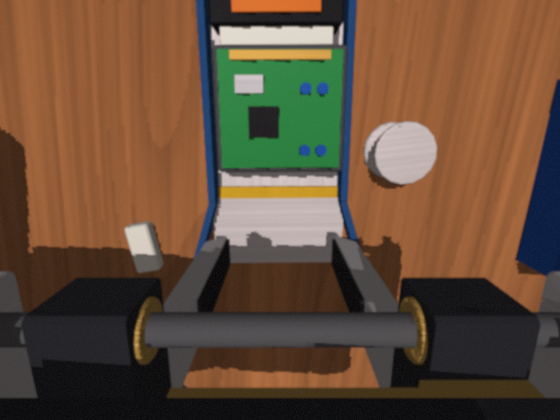

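The carrier lies flat and straight behind the lip (tail at row 172, lip at row 187). The connector sits tight against the black head (row 24), and the gripper is clear.

```bash
python3 -c "
from cell import manip
print(manip.sign_off())"
```

```text
the job is handed in; nothing more can be done
None
```

I pushed the carrier up the ramp and over the lip until it met the connector's hard stop (peak wrist force read about 16 N), then backed off and handed the job in at about 23 s; the last picture shows it flat, straight and with the connector gap closed, but sign-off returned no verdict.

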